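# Shield the capacitor, then hold the hot-air pen ready over the chip

## Task

Get this board ready for hot-air rework: first slip the wide heat-shield tube from the tray over the tall capacitor beside the rectangular chip, all the way down onto the board, and let go of it. Then lift the cordless hot-air pen out of its stand, carry it across without knocking anything on the bench or letting it touch the board, and hold it upright and still over the chip: nozzle centred on the chip, its long side along the chip's long side, about 8 mm above it and touching nothing. Finish while still holding the pen there; it is not put down.

Things in the scene. Friction and masses are not known exactly. Their poses are not given: they have to be found in the camera images.
- board: circuit board in a board holder (110 x 150 mm, 32 mm high), fixed; origin on the bench under its middle, z up. Board 100 mm along x, 130 mm along y, top 25.6 mm above the bench. Heat sink 26 mm high over the board at x 30..47, y -6..50 mm; transformer 23 mm high, 28 x 26 mm at (34, -46) mm; tall capacitor: see cap_foot; other parts at most 12 mm high.
- cap_foot (a point): on the board's top, on the axis of the tall capacitor: an upright dark cylinder of diameter 18 mm and height 35 mm with a silvery top, at (-6, -17) mm in the board's frame; axes as the board's. It belongs to the board.
- chip (a point): centre of the top face of the black rectangular chip to be heated, 18 mm long (its x, same as the board's x) and 10 mm wide (y) with leads along both long sides to 14 mm; its top is 2.4 mm above the board's top (28 mm above the bench), at (-10, 13) mm in the board's frame, 30 mm from the capacitor.
- tray: flat steel tray 140 (x) x 100 (y) x 10 mm, wall and floor 3 mm, fixed; origin on the bench under its middle. The two tubes stand in it.
- shield: the wide heat-shield tube: open aluminium tube, outer diameter 27 mm, inner diameter 23 mm, 38 mm long, 22 g or so, standing upright in the tray; origin at the centre of its lower end, z along the tube.
- thin_shield: a narrower tube of the same kind, outer diameter 16 mm, inner 12 mm, 28 mm long, standing in the same tray about 70 mm from the wide one; not used here (it does not fit); origin at the centre of its lower end.
- stand: pen stand, fixed; origin on the bench, below the pen. Base 100 (x) x 80 x 14 mm, a column at x = +40 mm below the ring, and a holding ring (outer diameter 52, inner 31 mm) whose top is 82 mm above the bench. The pen's flange rests on the ring, the nozzle hangs through it; only the pen stands above the ring.
- pen: cordless hot-air pen, about 170 g, upright in its stand; origin at the centre of the nozzle's mouth (lowest point, 16 mm above the bench at the start), z up. From the mouth up: steel nozzle 22 mm (x, long side) x 16 mm (y) to 16 mm; round barrel, at most 24 mm wide, to 66 mm; flange 40 mm wide to 71 mm; dark handle 30 mm (x) x 24 mm (y) from 71 to 166 mm; valve to 172 mm. Mass centre 80 mm up.
- spool: spool of solder standing on end, diameter 52 mm, height 44 mm; bystander; origin under its middle.
- jar: small flux jar, diameter 42 mm, height 45 mm; bystander; origin under its middle.
- bottle: plastic bottle, diameter 56 mm, height 135 mm; bystander; origin under its middle.
- driver: screwdriver lying on the bench, 160 mm long along its x; bystander; origin under its middle.
- phone: smartphone lying flat, 148 (x) x 72 x 8 mm; bystander; origin under its middle.
- brush: small brush lying on the bench, 170 mm long along its x; bystander; origin under its middle.
Not all that is in view belongs to the job. Leave any yellow look-alike of the shield alone.

How it is judged:
On the way, in this order (a step that is already met when the one before it is completed fails the run):
1. the wide tube is down over the tall capacitor, on the board, and let go (horizontal distance between shield and cap_foot below 0.004 m and z of shield in the frame of cap_foot below 0.004 m and angle between shield's own z axis and vertical below 0.1 rad and contact force between the fingers and shield below 0.1 N), for 0.3 s.
2. the pen is lifted clear out of its stand (z of pen in the frame of stand above 0.085 m), for 0.1 s.
At the end, for the whole second after the job is handed in: Wide tube over the tall capacitor (4 mm sideways, foot within 4 mm of the board, 0.1 rad), released; pen held still in the fingers, upright within 0.12 rad, squared to the chip within 0.16 rad, mouth within 5 mm of its centre and 3 to 15 mm above it, touching neither board, tube nor stand (all of step 1 and horizontal distance between pen and chip below 0.005 m and z of pen in the frame of chip between 0.003 and 0.015 m and angle between pen's own z axis and vertical below 0.12 rad and angle between the x axis of pen and the x axis of chip, either way round below 0.16 rad and linear speed of pen below 0.02 m/s and contact force between the fingers and pen above 1 N and contact force between pen and board below 0.1 N and contact force between pen and shield below 0.1 N and contact force between pen and stand below 0.1 N); the arm keeps its last pose, push and grip.
It fails at once if the pen touches the board or its parts (contact force between pen and board above 0.5 N).
It fails at once if a bystander (narrow tube, spool, jar, bottle, screwdriver, phone or brush) is knocked away, over 20 mm (distance of any of thin_shield, spool, jar, bottle, driver, phone, brush from where it was at the start of the episode above 0.02 m).
It also fails if it takes over 64 s, if anything falls off the work surface, if the arm or the gripper's body presses on something with over 40 N, if the wrist force passes 120 N, or if a joint passes its speed limit or range.

## Robot

A 6-joint arm with a two-finger parallel gripper is mounted at the origin on the work surface. World frame = base frame: x ahead of the robot, y to its left, z up, the work surface at z = 0. Lengths are in m, angles in rad, forces in N, time in s.
With the tool pointing down it reaches from about 0.3 to 0.775 m from the base axis. Payload 14.6 kg.
Tool frame: the origin (TCP) lies at the very end of the fingers, on their centre line; the grasp point (between the pads) lies 19 mm behind it; z points along the fingers, y is the line along which they close (so a half turn about z gives the same grasp; the last joint's range is limited). The gripper opens to 94 mm and grips with 3 to 60 N. Pads are 16 mm wide; open, the fingers measure 119 mm over their backs; the gripper's body (75 mm by 177 mm) begins 78 mm behind the grasp point.
Start: joints at [1.109, 0.3, 1.521, -0, 1.321, -0.067], TCP at [0.212, 0.508, 0.205] pointing down, gripper open.
Joint ranges: [-3.03, 3.03], [-0.79, 2.21], [0.23, 2.52], [-1.04, 4.18], [0, 3.07], [-2.55, 2.55]. Speed limits (rad/s): [2.22, 2.22, 2.57, 3.14, 3.14, 3.14].

## Interface

Orientations are given as [roll, pitch, yaw] about the fixed x, y, z axes, in that order (R = Rz(yaw) Ry(pitch) Rx(roll)).
In Python, from station import ctrl, cams gives the robot as it stands. The module is installed in compiled form; this text tells all that it offers.
- The arm moves only by the tool arm_command, never from a script. Its argument "plan" is a list that holds one entry, the list of rows, each a list of 7 numbers: the shift along the tool's x, y, z in shares of 600 mm (1.0 is 600 mm), then the turn, a rotation vector about the tool's x, y, z in fractions of the full range, 1 being pi/2 rad, then the closure, from -1 (fully open) to 1 (shut). A call has 1 to 12 rows; each row is the pose to reach, as a shift and turn from the pose commanded when the call began, along the tool's axes at that moment; what a row does not reach only later rows make up. A row lasts 1/10 s, in which the tool goes at most 50 mm and 8.59 degrees, less where a joint would pass 70% of its speed; a pose out of reach is approached as far as the arm can. A call with a gripper value outside its range is refused whole. The fingers move at their own pace and stop on an object; "squeeze" is the grip in N (left out, the last holds). Time passes only in rows, so rows that repeat a pose let the fingers close. It gives the time, the measured TCP pose, the force, the opening and the grip force at its end, in the units of the state.
- ctrl.get_obs(): the state, without advancing time (a new reading comes with each control period).
- cams.camera(name): name is "side" or "top"; returns (picture, depth): 420x560x3 uint8, blue, green, red; 420x560 float32, m along the optical axis (not along the pixel's ray), 0 where there is no reading.
- cams.camera_info(name): a dict with "fx", "fy", "cx", "cy" (pixels), "world_to_cam" (4x4, takes a point from world to camera coordinates). Camera axes: x right, y down, z forward; pixel columns grow to the right and rows downward; lengths in m; the calibration is good to about 2 mm. A picture is of the moment at which its call begins. camera_info takes no time and is no camera call.
- ctrl.hand_in(): hands the job in; it is judged then, once.
The state is a dict: "time_s": time; "qpos": joint angles; "joint_vel": joint speeds; "tau": joint torques, N m; "ee_pos": TCP position; "eef_rot": TCP orientation; "force": force on the tool from outside, world axes, zero at the start; "moment": the same for the moment, N m; "grip_width": finger opening in m; "grip_force": force on a finger pad.
Only numpy, scipy, OpenCV 4.12 (cv2) and the standard library are available. Lean on these libraries where they do the work, as an engineer would, in place of code of your own. Each camera call takes 0.05 s, during which the arm holds its last target. There are 200 camera calls.

## Working session

There is one attempt and no reset: what is moved stays moved. The work goes in short steps, Python scripts to look and compute and a tool call to move; the robot and the scene stay as the last step left them, time stands still between calls to the robot, and variables do not carry over. Pictures are saved under pics/ and viewed, at most 10 in all, crops included, and the job is handed in when it is done.

Besides the shell and the picture viewer there is one more tool, called after "Call:" by a JSON object that holds its "api" and its "payload", one argument or row to a line. arm_command: Moves the arm, as the interface text tells. Its arguments: {"type":"object","properties":{"plan":{"type":"array"},"squeeze":{"type":"number"}},"required":["plan"]}

```bash
mkdir -p pics
cat > h.py <<'E'
import numpy as np,cv2
from station import ctrl,cams
from scipy.spatial.transform import Rotation as R
def cam(n):
    im,d=cams.camera(n); return np.array(im),np.array(d),cams.camera_info(n)
def pts(d,i):
    v,u=np.mgrid[:d.shape[0],:d.shape[1]]
    c=np.stack([(u-i['cx'])/i['fx']*d,(v-i['cy'])/i['fy']*d,d],-1)
    M=np.linalg.inv(i['world_to_cam']); return c@M[:3,:3].T+M[:3,3]
def ray(u,v,z,i):
    M=np.linalg.inv(i['world_to_cam']); r=M[:3,:3]@[(u-i['cx'])/i['fx'],(v-i['cy'])/i['fy'],1]
    return M[:3,3]+r*(z-M[2,3])/r[2]
def proj(p,i):
    c=i['world_to_cam']@np.r_[p,1]; return i['fx']*c[0]/c[2]+i['cx'],i['fy']*c[1]/c[2]+i['cy']
def rel(p,yaw=None):
    "tool-frame shift (mm) to world TCP p"
    o=ctrl.get_obs(); return 1000*(R.from_euler('xyz',o['eef_rot']).inv().apply(np.array(p)-o['ee_pos']))
E
python3 - <<'E'
from h import *
for n in('top','side'):
    im,d,i=cam(n); cv2.imwrite(f'pics/{n}0.png',im); np.savez(n+'0.npz',im=im,d=d)
    M=np.linalg.inv(i['world_to_cam']);print(n,M.round(3).tolist(),i['fx'],i['cx'],i['cy'])
o=ctrl.get_obs();print({k:np.round(v,3) for k,v in o.items()})
E
```

```text
top [[0.019, -0.994, 0.11, 0.464], [-1.0, -0.017, 0.014, 0.004], [-0.012, -0.11, -0.994, 1.165], [0.0, 0.0, 0.0, 1.0]] 537.1953374133378 281.1172016007001 218.1736474517296
side [[0.997, -0.057, 0.044, 0.525], [-0.069, -0.602, 0.795, -0.753], [-0.019, -0.796, -0.605, 0.653], [0.0, 0.0, 0.0, 1.0]] 446.3799528774192 279.2649785126317 205.56507886257626
{'time_s': np.float64(0.1), 'qpos': array([ 1.109,  0.3  ,  1.522, -0.   ,  1.321, -0.067]), 'joint_vel': array([ 0.001, -0.002,  0.   ,  0.001,  0.001,  0.   ]), 'tau': array([-1.0000e-03, -5.3265e+01, -3.5328e+01,  7.1000e-02,  2.4000e-02,
       -0.0000e+00]), 'ee_pos': array([0.211, 0.507, 0.205]), 'eef_rot': array([-3.141, -0.   ,  2.747]), 'force': array([0.467, 0.069, 0.327]), 'moment': array([-0.065, -0.022,  0.046]), 'grip_force': np.float64(0.0), 'grip_width': np.float64(0.094)}
```

View pics/top0.png

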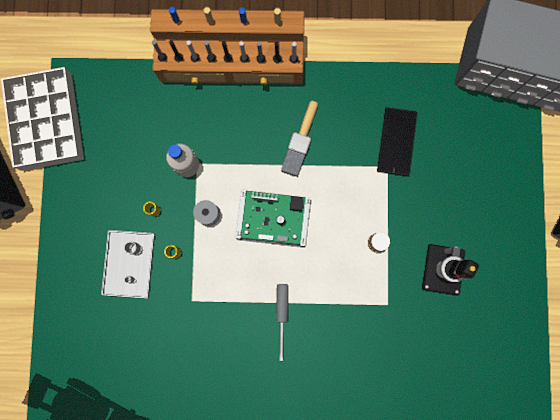

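View pics/side0.png

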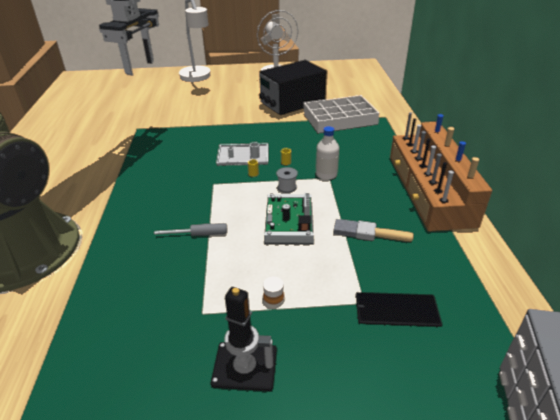

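The top view shows the wide tube at about (133,247) and the thin one at (130,280), both in the tray. The yellow look-alikes are at (151,209) and (172,252). The board is around (273,218) with the capacitor at about (281,220), and the pen and stand are around (455,268). I choose the grey wide tube in the tray and will check it in one close crop.

Run:
```python
from h import *
T=np.load('top0.npz');S=np.load('side0.npz')
a=T['im'];f=lambda im,x,y,w,h:cv2.resize(im[y:y+h,x:x+w],(400,300),interpolation=cv2.INTER_CUBIC)
cv2.imwrite('pics/c1.png',np.vstack([np.hstack([f(a,95,220,80,80*3//4),f(a,230,183,88,66)]),np.hstack([f(a,415,235,80,60),f(S['im'],205,280,100,75+30)])]))
for n,F in(('top',T),('side',S)):
    i=cams.camera_info(n);P=pts(F['d'],i);z=P[...,2]
    print(n,'bench z',np.median(z[(abs(P[...,0]-.45)<.1)&(abs(P[...,1]-.15)<.03)]))
    M=(z>.015)&(z<.25)&(F['d']>0)
    k,L,st,c=cv2.connectedComponentsWithStats(M.astype('uint8'))
    for j in range(1,k):
        if st[j,4]>15:
            q=P[L==j];t=q[:,2].max();h=q[q[:,2]>t-.006]
            print(st[j].tolist(),'zmax',t.round(4),'top mid',h[:,:2].mean(0).round(4),'ext',q.min(0).round(3),q.max(0).round(3))
```

```text
top bench z 0.0006322923376548273
[456, 0, 104, 111, 8914] zmax 0.1517 top mid [ 0.9432 -0.4489] ext [ 0.838 -0.581  0.015] [ 1.032 -0.358  0.152]
[150, 7, 155, 79, 10818] zmax 0.1542 top mid [0.9884 0.1365] ext [ 0.881 -0.021  0.015] [1.015 0.299 0.154]
[2, 68, 80, 102, 3149] zmax 0.0465 top mid [0.7987 0.5505] ext [0.688 0.459 0.015] [0.911 0.636 0.046]
[281, 101, 37, 75, 911] zmax 0.0278 top mid [ 0.759  -0.0174] ext [ 0.685 -0.054  0.015] [0.85  0.023 0.028]
[167, 144, 32, 33, 781] zmax 0.1393 top mid [0.7062 0.2303] ext [0.678 0.202 0.015] [0.733 0.257 0.139]
[0, 153, 25, 67, 936] zmax 0.1152 top mid [0.61   0.5797] ext [0.575 0.577 0.015] [0.723 0.639 0.115]
[236, 190, 75, 57, 3307] zmax 0.066 top mid [0.5826 0.021 ] ext [ 0.531 -0.041  0.016] [0.649 0.116 0.066]
[194, 200, 24, 25, 470] zmax 0.0494 top mid [0.5971 0.1795] ext [0.572 0.155 0.016] [0.623 0.205 0.049]
[144, 202, 15, 14, 102] zmax 0.0448 top mid [0.6047 0.3014] ext [0.591 0.286 0.016] [0.618 0.313 0.045]
[553, 221, 7, 18, 69] zmax 0.0431 top mid [ 0.5698 -0.5602] ext [ 0.558 -0.572  0.015] [ 0.594 -0.559  0.043]
[3
[... 3606 characters left out ...]
45 -0.341  0.015] [ 0.463 -0.318  0.018]
[221, 369, 25, 15, 61] zmax 0.0184 top mid [ 0.4708 -0.3503] ext [ 0.449 -0.363  0.015] [ 0.487 -0.336  0.018]
[252, 370, 13, 9, 30] zmax 0.0173 top mid [ 0.5073 -0.3497] ext [ 0.498 -0.357  0.015] [ 0.517 -0.343  0.017]
[213, 372, 12, 10, 36] zmax 0.0167 top mid [ 0.444  -0.3482] ext [ 0.437 -0.357  0.015] [ 0.454 -0.341  0.017]
[222, 377, 7, 7, 20] zmax 0.0173 top mid [ 0.4556 -0.3558] ext [ 0.451 -0.362  0.015] [ 0.461 -0.352  0.017]
[253, 377, 10, 9, 23] zmax 0.0165 top mid [ 0.5069 -0.3611] ext [ 0.499 -0.369  0.015] [ 0.514 -0.356  0.016]
[263, 376, 6, 8, 17] zmax 0.0168 top mid [ 0.519  -0.3601] ext [ 0.515 -0.367  0.015] [ 0.523 -0.354  0.017]
```

View pics/c1.png

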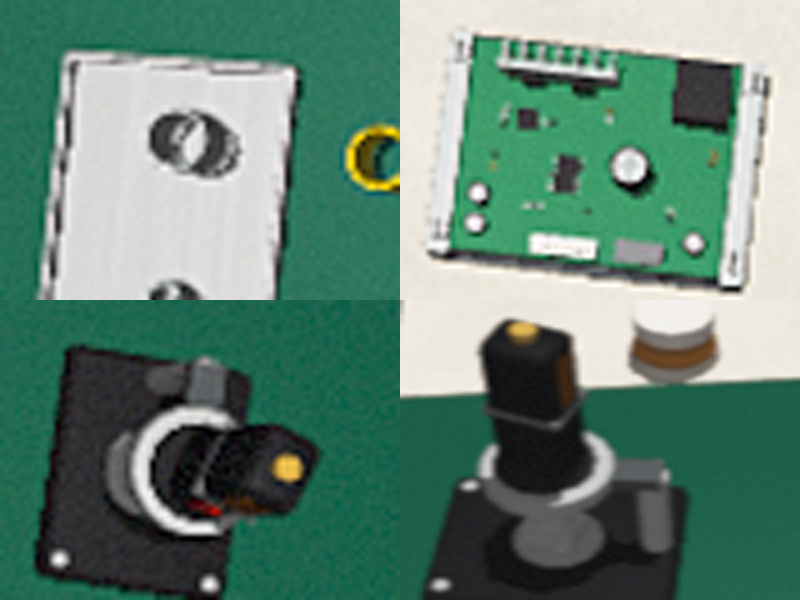

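The crop confirms the grey wide tube at crop (190,143), with the yellow ring outside the tray. The capacitor is at crop (630,168) and the chip at (568,173). The pen's handle looks yawed relative to the stand, so I'll measure its yaw and the board's pose precisely.

Run:
```python
from h import *
T=np.load('top0.npz');S=np.load('side0.npz')
D={n:(F['im'],F['d'],cams.camera_info(n)) for n,F in(('top',T),('side',S))}
im,d,i=D['top'];P=pts(d,i)
hsv=cv2.cvtColor(im,cv2.COLOR_BGR2HSV)
box=np.zeros(d.shape,bool);box[183:255,228:320]=1
Z=P[...,2]
# holder+board footprint (top surfaces)
m=box&(Z>.017)&(Z<.04)
r=cv2.minAreaRect((P[m][:,:2]*1000).astype('float32'));print('holder pts',r)
# holder via rail colour: white rails z~32
w=box&(Z>.028)&(Z<.036)&(im.min(-1)>150)
q=P[w];rr=[]
for sel in(q[:,1]>.02,q[:,1]<=.02):
    g=q[sel]; g=g[abs(g[:,1]-np.median(g[:,1]))<.015]; l=cv2.fitLine((g[:,:2]*1000).astype('float32'),cv2.DIST_HUBER,0,.01,.01).ravel()
    print('rail',l.round(3),np.degrees(np.arctan2(l[1],l[0])),(g[:,:2].min(0)+g[:,:2].max(0))/2,cv2.minAreaRect((g[:,:2]*1000).astype('float32')))
gm=(box&(hsv[...,0]>60)&(hsv[...,0]<90)&(hsv[...,1]>100)).astype('uint8')
gr=cv2.minAreaRect(np.argwhere(gm)[:,::-1].astype('float32'));print('green px',gr)
c=cv2.boxPoints(gr);print('green world',np.array([ray(*p,.0256,i)[:2] for p in c]).round(4).tolist(),np.array(ray(*gr[0],.0256,i)).round(4))
for n in D:
    im,d,i=D[n];P=pts(d,i);Z=P[...,2]
    m=(abs(P[...,0]-.581)<.02)&(abs(P[...,1]-.0)<.025)&(Z>.053)&(Z<.07); q=P[m]
    print(n,'cap',m.sum(),q.mean(0),(q.min(0)+q.max(0))/2,np.ptp(q,0))
    m=(abs(P[...,0]-.48)<.05)&(abs(P[...,1]+.33)<.05)
    for a,b in((.175,.185),(.186,.195),(.15,.172),(.12,.15),(.09,.12),(.076,.09)):
        q=P[m&(Z>a)&(Z<b)]
        if len(q)>8: print(n,'pen z',a,len(q),q.mean(0).round(4),[np.round(x,1) for x in cv2.minAreaRect((q[:,:2]*1000).astype('float32'))])
    for nm,x,y in(('shield',.52,.336),):
        q=P[(np.hypot(P[...,0]-x,P[...,1]-y)<.02)&(Z>.036)&(Z<.05)];print(n,nm,len(q),cv2.minEnclosingCircle((q[:,:2]*1000).astype('float32')),q.mean(0))
    # stand base & ring
    q=P[m&(Z>.076)&(Z<.088)&(im.min(-1)>120)];print('ring',len(q),cv2.minEnclosingCircle((q[:,:2]*1000).astype('float32')))
im,d,i=D['top'];P=pts(d,i);Z=P[...,2]
q=P[(abs(P[...,0]-.49)<.07)&(abs(P[...,1]+.33)<.07)&(Z>.008)&(Z<.019)];print('base',cv2.minAreaRect((q[:,:2]*1000).astype('float32')))
```

```text
holder pts ((590.3938598632812, 37.884700775146484), (150.1629180908203, 105.15548706054688), 84.46092987060547)
rail [ 9.96000e-01 -8.70000e-02  5.95418e+02  1.07328e+02] -4.9834595 [0.59773499 0.10491297] ((597.2846069335938, 102.00288391113281), (19.38353729248047, 102.4341049194336), 84.8194808959961)
rail [ 9.9400e-01 -1.0700e-01  5.8689e+02 -3.1592e+01] -6.1320944 [ 0.58397465 -0.03141972] ((584.2042846679688, -30.73019790649414), (12.203394889831543, 103.94573974609375), 84.45944213867188)
green px ((272.6365051269531, 217.33958435058594), (59.41377639770508, 47.028602600097656), 6.709836959838867)
green world [[0.547, 0.1064], [0.6478, 0.0973], [0.6348, -0.0296], [0.5345, -0.0194]] [0.5908 0.0386 0.0256]
top cap 43 [0.58286461 0.01966442 0.06070372] [0.58252455 0.0191596  0.06120484] [0.01497542 0.01050794 0.00966975]
top pen z 0.175 186 [ 0.4861 -0.327   0.1807] [array([ 486.4, -328.2]), array([24. , 30.5]), np.float64(61.2)]
top pen z 0.186 19 [ 0.4859 -0.328   0.188 ] [array([ 484.6, -325.3]), array([ 6.3, 14.6]), np.float64(33.3)]
top pen z 0.15 66 [ 0.4859 -0.318   0.161
[... 941 characters left out ...]
 -0.3384  0.1609] [array([ 487. , -336.5]), array([34.2, 18.3]), np.float64(10.6)]
side pen z 0.12 318 [ 0.4859 -0.3382  0.1356] [array([ 486.5, -336.6]), array([38.8, 21.1]), np.float64(10.0)]
side pen z 0.09 276 [ 0.4861 -0.3383  0.1063] [array([ 486.9, -338.1]), array([33.9, 19.6]), np.float64(9.4)]
side pen z 0.076 616 [ 0.4934 -0.3389  0.0831] [array([ 495.3, -331.1]), array([68.6, 43. ]), np.float64(11.1)]
side shield 40 ((520.8654174804688, 338.12939453125), 15.395906448364258) [0.52015414 0.33605534 0.0397228 ]
ring 169 ((495.0112609863281, -331.80419921875), 34.64610290527344)
base ((483.24505615234375, -325.7430419921875), (85.02667999267578, 108.06603240966797), 81.33123779296875)
```

Run:
```python
from h import *
for n,F in(('top',np.load('top0.npz')),('side',np.load('side0.npz'))):
    im,d,i=F['im'],F['d'],cams.camera_info(n);P=pts(d,i);Z=P[...,2]
    m=(abs(P[...,0]-.582)<.02)&(abs(P[...,1]-.022)<.02)&(Z>.055)&(Z<.068)&(im.min(-1)>110)
    q=np.argwhere(m)[:,::-1].astype('float32'); c,r=cv2.minEnclosingCircle(q)
    print(n,m.sum(),'cap ray',ray(*c,.0606,i).round(4),'mean ray',ray(*q.mean(0),.0606,i).round(4))
    # chip dark blob
    u,v=proj([.5818,.0524,.028],i); ww=8
    g=im.max(-1); b=np.zeros_like(m);b[int(v)-ww:int(v)+ww+1,int(u)-ww:int(u)+ww+1]=1
    q=np.argwhere(b&(im[...,1]<75)&(np.hypot(P[...,0]-.5818,P[...,1]-.0524)<.014))[:,::-1];print('chip',len(q),ray(*q.mean(0),.028,i).round(4))
c=np.array([.212,.508,.205]);Rt=R.from_euler('xyz',[np.pi,0,2.747]).inv()
print(Rt.apply((np.array([.5202,.3362,.08])-c)*1000).round(1))
```

```text
top 45 cap ray [0.5837 0.0222 0.0606] mean ray [0.5837 0.0222 0.0606]
chip 30 [0.5829 0.0525 0.028 ]
side 28 cap ray [0.5825 0.023  0.0606] mean ray [0.5824 0.0228 0.0606]
chip 1 [0.5734 0.0555 0.028 ]
[-350.6  -40.1  125. ]
```

Units first: shifts go in shares of 600 mm and turns go in shares of pi/2 rad. So -350.6 mm / 600 = -0.5843, -350 mm / 600 = -0.5833, -0.298 rad / 1.5708 = -0.1897.

Call:
{"api": "arm_command", "payload": {
  "plan": [
    [[-0.075, -0.0083, 0.0267, 0, 0, -0.0637, -0.2], [-0.15, -0.0167, 0.0533, 0, 0, -0.1273, -0.2], [-0.225, -0.025, 0.08, 0, 0, -0.1897, -0.2], [-0.3, -0.0333, 0.1067, 0, 0, -0.1897, -0.2], [-0.375, -0.0417, 0.1333, 0, 0, -0.1897, -0.2], [-0.45, -0.05, 0.16, 0, 0, -0.1897, -0.2], [-0.5167, -0.0583, 0.1833, 0, 0, -0.1897, -0.2], [-0.5583, -0.0633, 0.2, 0, 0, -0.1897, -0.2], [-0.5833, -0.0667, 0.2083, 0, 0, -0.1897, -0.2], [-0.5843, -0.0667, 0.2083, 0, 0, -0.1897, -0.2], [-0.5843, -0.0667, 0.2083, 0, 0, -0.1897, -0.2], [-0.5843, -0.0667, 0.2083, 0, 0, -0.1897, -0.2]]
  ]
}}

```text
time_s: 1.3
ee_pos: [0.519, 0.3369, 0.0811]
eef_rot: [3.141, 0.001, 3.046]
force: [0.2, 0.2, -0.2]
grip_width: 0.0565
grip_force: 0.0
```

In the tool's units: 62 mm / 600 = 0.1033, 57 mm / 600 = 0.095.

Call:
{"api": "arm_command", "payload": {
  "plan": [
    [[0, 0, 0.0417, 0, 0, 0, -0.2], [0, 0, 0.075, 0, 0, 0, -0.2], [0, 0, 0.095, 0, 0, 0, -0.2], [0, 0, 0.1033, 0, 0, 0, -0.2], [0, 0, 0.1033, 0, 0, 0, -0.2], [0, 0, 0.1033, 0, 0, 0, 1], [0, 0, 0.1033, 0, 0, 0, 1], [0, 0, 0.1033, 0, 0, 0, 1], [0, 0, 0.1033, 0, 0, 0, 1], [0, 0, 0.1033, 0, 0, 0, 1], [0, 0, 0.1033, 0, 0, 0, 1], [0, 0, 0.1033, 0, 0, 0, 1]]
  ],
  "squeeze": 12
}}

```text
time_s: 2.5
ee_pos: [0.52, 0.336, 0.0188]
eef_rot: [3.141, 0.0, 3.045]
force: [0.4, -1.2, 3.9]
grip_width: 0.0274
grip_force: 12.0
```

In the tool's units: -92 mm / 600 = -0.1533, -80 mm / 600 = -0.1333.

Call:
{"api": "arm_command", "payload": {
  "plan": [
    [[0, 0, -0.0333, 0, 0, 0, 1], [0, 0, -0.0833, 0, 0, 0, 1], [0, 0, -0.1333, 0, 0, 0, 1], [0, 0, -0.1533, 0, 0, 0, 1], [0, 0, -0.1533, 0, 0, 0, 1], [0, 0, -0.1533, 0, 0, 0, 1]]
  ]
}}

```text
time_s: 3.1
ee_pos: [0.5193, 0.3356, 0.1089]
eef_rot: [-3.141, -0.001, 3.045]
force: [-0.6, 0.1, -1.1]
grip_width: 0.0271
grip_force: 12.0
```

Run:
```python
from h import *
o=ctrl.get_obs();print(o['ee_pos'],o['eef_rot'])
# commanded TCP now (0.5202,0.3362,0.110), yaw 3.045
Rt=R.from_euler('xyz',[np.pi,0,3.045]).inv()
print(Rt.apply((np.array([.583,.0223,.100])-[.5202,.3362,.110])*1000).round(1))
for n in('top','side'):
    im,d,i=cam(n);P=pts(d,i);Z=P[...,2]
    m=(abs(P[...,0]-.52)<.025)&(abs(P[...,1]-.336)<.025)
    q=P[m&(Z>.088)&(Z<.128)&((im.max(-1).astype(int)-im.min(-1))<40)];print(n,len(q),q.min(0).round(4),q.max(0).round(4))
    cv2.imwrite(f'pics/{n}1.png',im)
```

```text
[0.51928716 0.33561555 0.10891277] [-3.14056014e+00 -1.48209499e-03  3.04477505e+00]
[ -92.8 -306.4   10. ]Traceback (most recent call last):
  File "<stdin>", line 9, in <module>
    return umr_minimum(a, axis, None, out, keepdims, initial, where)
ValueError: zero-size array to reduction operation minimum which has no identity
```

In the tool's units: -306.4 mm / 600 = -0.5107, -92.8 mm / 600 = -0.1547.

Call:
{"api": "arm_command", "payload": {
  "plan": [
    [[-0.0167, -0.05, 0, 0, 0, 0, 1], [-0.0367, -0.1167, 0, 0, 0, 0, 1], [-0.0567, -0.1833, 0, 0, 0, 0, 1], [-0.0767, -0.25, 0, 0, 0, 0, 1], [-0.0967, -0.3167, 0, 0, 0, 0, 1], [-0.1167, -0.3833, 0, 0, 0, 0, 1], [-0.135, -0.4433, 0, 0, 0, 0, 1], [-0.1483, -0.4867, 0.0083, 0, 0, 0, 1], [-0.1533, -0.505, 0.0167, 0, 0, 0, 1], [-0.1547, -0.5107, 0.0167, 0, 0, 0, 1], [-0.1547, -0.5107, 0.0167, 0, 0, 0, 1], [-0.1547, -0.5107, 0.0167, 0, 0, 0, 1]]
  ]
}}

```text
time_s: 4.35
ee_pos: [0.5824, 0.0232, 0.1004]
eef_rot: [3.141, -0.0, 3.046]
force: [0.1, 0.2, -0.3]
grip_width: 0.027
grip_force: 12.0
```

Run:
```python
from h import *
o=ctrl.get_obs();print(o['ee_pos'],o['eef_rot'])
im,d,i=cam('side');P=pts(d,i);Z=P[...,2]
u,v=map(int,proj([.583,.022,.08],i));print(u,v)
cv2.imwrite('pics/s2.png',cv2.resize(im[v-60:v+60,u-80:u+80],(800,600),interpolation=cv2.INTER_CUBIC))
m=(abs(P[...,0]-.583)<.02)&(abs(P[...,1]-.022)<.03)
for a in np.arange(.076,.126,.004):
    q=P[m&(Z>a)&(Z<a+.004)]
    if len(q)>2: print(a.round(3),len(q),q.min(0).round(4),q.max(0).round(4))
```

```text
[0.58240663 0.02320224 0.10039618] [ 3.14145193e+00 -1.67030860e-04  3.04602057e+00]
286 199
0.084 13 [0.5695 0.0092 0.0846] [0.5932 0.0191 0.088 ]
0.088 18 [0.5696 0.0084 0.0884] [0.5907 0.0188 0.0917]
0.092 17 [0.5696 0.0101 0.0921] [0.5931 0.0176 0.0956]
0.096 11 [0.5696 0.0095 0.0961] [0.5931 0.0171 0.0998]
0.1 6 [0.5697 0.0055 0.1004] [0.5931 0.0181 0.1036]
0.104 11 [0.5697 0.0019 0.1041] [0.5929 0.0164 0.1079]
0.108 12 [ 0.5697 -0.0032  0.1082] [0.5932 0.0181 0.1116]
0.112 18 [ 0.5682 -0.0045  0.1122] [0.5932 0.0232 0.116 ]
0.116 26 [ 0.5682 -0.0037  0.116 ] [0.5933 0.0281 0.1195]
0.12 24 [ 0.5685 -0.0039  0.12  ] [0.594  0.0275 0.124 ]
0.124 19 [ 0.5705 -0.0052  0.1241] [0.5935 0.0263 0.1279]
```

View pics/s2.png

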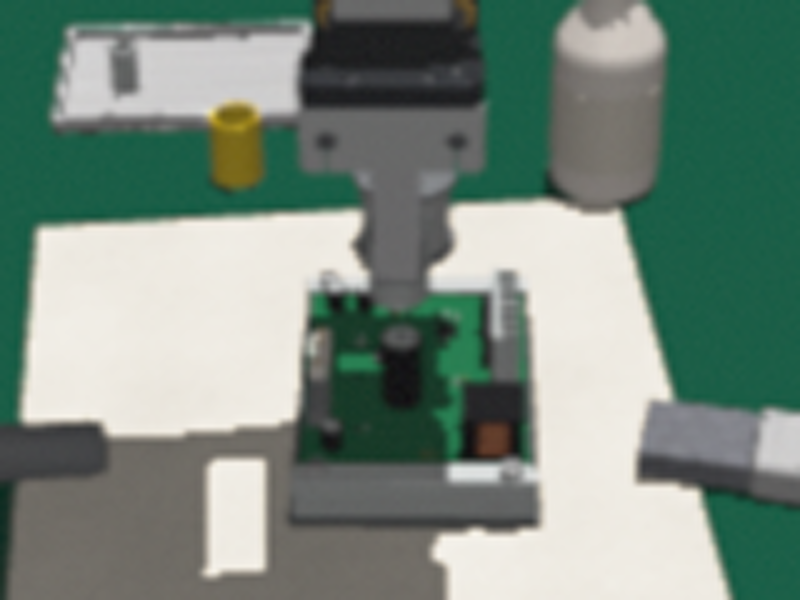

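The side crop shows the tube behind the near finger at (400,250), directly above the capacitor at (402,365), and lined up in x. Next I lower it gently.

In the tool's units: 44 mm / 600 = 0.0733, 40 mm / 600 = 0.0667.

Call:
{"api": "arm_command", "payload": {
  "plan": [
    [[-0.0012, 0, 0.02, 0, 0, 0, 1], [-0.0012, 0, 0.0333, 0, 0, 0, 1], [-0.0012, 0, 0.04, 0, 0, 0, 1], [-0.0012, 0, 0.0467, 0, 0, 0, 1], [-0.0012, 0, 0.0533, 0, 0, 0, 1], [-0.0012, 0, 0.06, 0, 0, 0, 1], [-0.0012, 0, 0.0667, 0, 0, 0, 1], [-0.0012, 0, 0.0733, 0, 0, 0, 1], [-0.0012, 0, 0.0733, 0, 0, 0, 1]]
  ]
}}

```text
time_s: 5.3
ee_pos: [0.583, 0.0219, 0.0559]
eef_rot: [-3.142, -0.001, 3.045]
force: [-0.1, 0.1, 0.1]
grip_width: 0.0276
grip_force: 12.0
```

In the tool's units: 14.5 mm / 600 = 0.0242, 13 mm / 600 = 0.0217.

Call:
{"api": "arm_command", "payload": {
  "plan": [
    [[0, 0, 0.0083, 0, 0, 0, 1], [0, 0, 0.0167, 0, 0, 0, 1], [0, 0, 0.0217, 0, 0, 0, 1], [0, 0, 0.0242, 0, 0, 0, 1], [0, 0, 0.0242, 0, 0, 0, 1], [0, 0, 0.0242, 0, 0, 0, 1]]
  ]
}}

```text
time_s: 5.9
ee_pos: [0.5833, 0.0219, 0.0421]
eef_rot: [3.142, 0.0, 3.045]
force: [0.1, -0.4, -0.3]
grip_width: 0.0275
grip_force: 12.0
```

Call:
{"api": "arm_command", "payload": {
  "plan": [
    [[0, 0, 0.0008, 0, 0, 0, 0.15], [0, 0, 0.0008, 0, 0, 0, 0.15], [0, 0, 0.0008, 0, 0, 0, 0.15], [0, 0, 0.0008, 0, 0, 0, 0.15], [0, 0, -0.0167, 0, 0, 0, 0.15], [0, 0, -0.05, 0, 0, 0, 0.15], [0, 0, -0.1167, 0, 0, 0, 0.0], [0, 0, -0.1833, 0, 0, 0, -0.2], [0, 0, -0.25, 0, 0, 0, -0.2], [0, 0, -0.3, 0, 0, 0, -0.2], [0, 0, -0.3, 0, 0, 0, -0.2]]
  ]
}}

```text
time_s: 7.0
ee_pos: [0.5845, 0.0219, 0.2274]
eef_rot: [3.141, 0.008, 3.045]
force: [0.5, -0.2, -0.7]
grip_width: 0.0564
grip_force: 0.0
```

Run:
```python
from h import *
o=ctrl.get_obs();print(o['ee_pos'],o['eef_rot'],o['grip_width'])
im,d,i=cam('side');P=pts(d,i);Z=P[...,2]
u,v=map(int,proj([.583,.022,.04],i))
cv2.imwrite('pics/s3.png',cv2.resize(im[v-36:v+36,u-48:u+48],(640,480),interpolation=cv2.INTER_CUBIC))
m=(abs(P[...,0]-.583)<.02)&(abs(P[...,1]-.022)<.02)
q=P[m&(Z>.054)&(Z<.075)];print(len(q),q.min(0),q.max(0),cv2.minEnclosingCircle((q[:,:2]*1000).astype('float32')))
m=(abs(P[...,0]-.48)<.05)&(abs(P[...,1]+.33)<.05)
q=P[m&(Z>.175)&(Z<.185)];print(q.mean(0).round(4),cv2.minAreaRect((q[:,:2]*1000).astype('float32')))
# commanded TCP (0.5837,0.0222,0.2211)
Rt=R.from_euler('xyz',[np.pi,0,3.045]).inv()
print(Rt.apply((np.array([.4863,-.3288,.225])-[.5837,.0222,.2211])*1000).round(1), 'turn',3.045-(np.pi-np.radians(28.3)))
```

```text
[0.58453396 0.02190478 0.22743518] [3.14105721 0.00785782 3.04482678] 0.05643067086199151
116 [0.56913777 0.00652119 0.05401874] [0.5955858  0.03524014 0.06605863] ((582.5792236328125, 20.9058780670166), 14.7545804977417)
[ 0.4861 -0.3328  0.1807] ((485.6168518066406, -329.6711120605469), (23.346256256103516, 29.754602432250977), 65.19271850585938)
[  63.1 -358.8   -3.9] turn 0.397335524724602
```

View pics/s3.png

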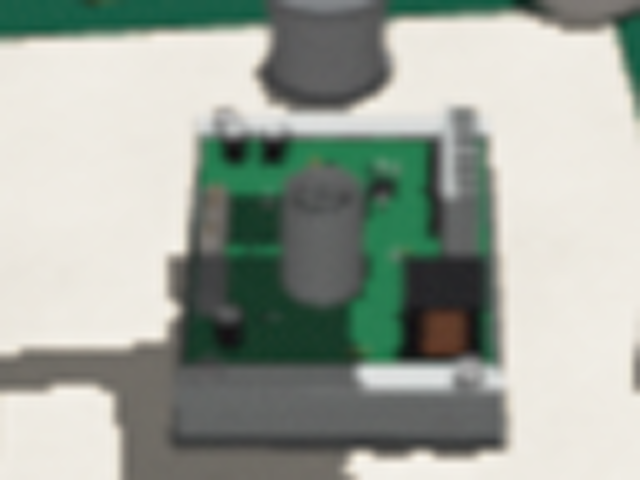

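The tube stands upright and fully down over the capacitor, at crop (322,235), with the rim at the expected height. Next I go over the pen.

In the tool's units: -358.8 mm / 600 = -0.598, -342 mm / 600 = -0.57, 0.383 rad / 1.5708 = 0.2438.

Call:
{"api": "arm_command", "payload": {
  "plan": [
    [[0.0083, -0.05, -0.0067, 0, 0, 0.0637, -0.4], [0.02, -0.1167, -0.0067, 0, 0, 0.1273, -0.4], [0.0317, -0.1833, -0.0067, 0, 0, 0.191, -0.4], [0.0433, -0.25, -0.0067, 0, 0, 0.2438, -0.4], [0.055, -0.3167, -0.0067, 0, 0, 0.2438, -0.4], [0.0667, -0.3833, -0.0067, 0, 0, 0.2438, -0.4], [0.0783, -0.45, -0.0067, 0, 0, 0.2438, -0.4], [0.09, -0.5167, -0.0067, 0, 0, 0.2438, -0.4], [0.1, -0.57, -0.0067, 0, 0, 0.2438, -0.4], [0.1052, -0.598, -0.0067, 0, 0, 0.2438, -0.4], [0.1052, -0.598, -0.0067, 0, 0, 0.2438, -0.4], [0.1052, -0.598, -0.0067, 0, 0, 0.2438, -0.4]]
  ]
}}

```text
time_s: 8.25
ee_pos: [0.4859, -0.3283, 0.2254]
eef_rot: [3.141, -0.001, 2.662]
force: [-0.0, 0.7, -0.2]
grip_width: 0.066
grip_force: 0.0
```

Call:
{"api": "arm_command", "payload": {
  "plan": [
    [[0, 0, 0, 0, 0, 0, -0.4], [0, 0, 0, 0, 0, 0, -0.4]]
  ]
}}

```text
time_s: 8.45
ee_pos: [0.4862, -0.328, 0.226]
eef_rot: [3.142, 0.0, 2.663]
force: [-0.2, 0.8, 0.5]
grip_width: 0.0658
grip_force: 0.0
```

In the tool's units: 119 mm / 600 = 0.1983, 115 mm / 600 = 0.1917.

Call:
{"api": "arm_command", "payload": {
  "plan": [
    [[0, 0, 0.0417, 0, 0, 0, -0.4], [0, 0, 0.0917, 0, 0, 0, -0.4], [0, 0, 0.1417, 0, 0, 0, -0.4], [0, 0, 0.175, 0, 0, 0, -0.4], [0, 0, 0.1917, 0, 0, 0, -0.4], [0, 0, 0.1983, 0, 0, 0, -0.4], [0, 0, 0.1983, 0, 0, 0, -0.4]]
  ]
}}

```text
time_s: 9.15
ee_pos: [0.4861, -0.329, 0.1074]
eef_rot: [-3.142, 0.0, 2.662]
force: [-0.1, -0.8, 1.0]
grip_width: 0.0658
grip_force: 0.0
```

Call:
{"api": "arm_command", "payload": {
  "plan": [
    [[0, 0, 0, 0, 0, 0, 1], [0, 0, 0, 0, 0, 0, 1], [0, 0, 0, 0, 0, 0, 1], [0, 0, 0, 0, 0, 0, 1], [0, 0, 0, 0, 0, 0, 1], [0, 0, 0, 0, 0, 0, 1], [0, 0, 0, 0, 0, 0, 1], [0, 0, 0, 0, 0, 0, 1], [0, 0, 0, 0, 0, 0, 1]]
  ],
  "squeeze": 30
}}

```text
time_s: 10.05
ee_pos: [0.4858, -0.3291, 0.107]
eef_rot: [3.142, 0.0, 2.662]
force: [0.1, 0.2, 1.9]
grip_width: 0.0237
grip_force: 30.0
```

In the tool's units: -110 mm / 600 = -0.1833, -105 mm / 600 = -0.175.

Call:
{"api": "arm_command", "payload": {
  "plan": [
    [[0, 0, -0.0133, 0, 0, 0, 1], [0, 0, -0.0333, 0, 0, 0, 1], [0, 0, -0.0667, 0, 0, 0, 1], [0, 0, -0.1083, 0, 0, 0, 1], [0, 0, -0.15, 0, 0, 0, 1], [0, 0, -0.175, 0, 0, 0, 1], [0, 0, -0.1833, 0, 0, 0, 1], [0, 0, -0.1833, 0, 0, 0, 1], [0, 0, -0.1833, 0, 0, 0, 1]]
  ]
}}

```text
time_s: 10.95
ee_pos: [0.4855, -0.3289, 0.2162]
eef_rot: [3.141, -0.001, 2.662]
force: [-0.1, 0.1, -2.6]
grip_width: 0.0237
grip_force: 30.0
```

```bash
cat > pen.py <<'E'
from h import *
# side-view slices of the pen (nozzle/barrel/flange), in the board- or pen-aligned frame
o=ctrl.get_obs();print(o['ee_pos'],o['eef_rot'],o['force'])
im,d,i=cam('side');P=pts(d,i);Z=P[...,2];x,y,z0=o['ee_pos']
m=(np.hypot(P[...,0]-x,P[...,1]-y)<.035)
for a in np.arange(z0-.10,z0+.005,.007):
    q=P[m&(Z>a)&(Z<a+.007)]
    if len(q)>2: print((a+.0035).round(4),len(q),'x',q[:,0].min().round(4),q[:,0].max().round(4),'mid',((q[:,0].min()+q[:,0].max())/2).round(4),'y',q[:,1].min().round(4),q[:,1].max().round(4))
u,v=map(int,proj([x,y,z0-.04],i))
import sys
cv2.imwrite(sys.argv[1],cv2.resize(im[max(0,v-60):v+60,max(0,u-80):u+80],(640,480),interpolation=cv2.INTER_CUBIC))
E
python3 pen.py pics/s4.png
```

```text
[ 0.48550642 -0.32893067  0.21618287] [ 3.14139755e+00 -1.16971872e-03  2.66176734e+00] [-0.07014597  0.08806148 -2.62096699]
0.1267 33 x 0.4713 0.4975 mid 0.4844 y -0.3406 -0.3271
0.1337 57 x 0.4715 0.4976 mid 0.4845 y -0.3403 -0.3264
0.1407 105 x 0.4721 0.4968 mid 0.4844 y -0.3418 -0.3246
0.1477 22 x 0.4783 0.4901 mid 0.4842 y -0.3354 -0.3304
0.1547 10 x 0.4766 0.4948 mid 0.4857 y -0.3404 -0.334
0.1617 47 x 0.4739 0.4965 mid 0.4852 y -0.3416 -0.33
0.1687 60 x 0.4731 0.4959 mid 0.4845 y -0.3416 -0.3313
0.1757 56 x 0.4737 0.4962 mid 0.4849 y -0.3424 -0.3314
0.1827 24 x 0.4759 0.4937 mid 0.4848 y -0.3422 -0.337
0.1897 11 x 0.4743 0.5 mid 0.4871 y -0.3487 -0.3407
0.1967 228 x 0.4661 0.5044 mid 0.4852 y -0.3503 -0.3197
0.2037 81 x 0.4683 0.5009 mid 0.4846 y -0.3456 -0.3301
0.2107 70 x 0.4687 0.5012 mid 0.485 y -0.3454 -0.3269
0.2177 51 x 0.4847 0.5015 mid 0.4931 y -0.3486 -0.3269
0.2247 75 x 0.4657 0.5038 mid 0.4847 y -0.354 -0.3128
```

View pics/s4.png

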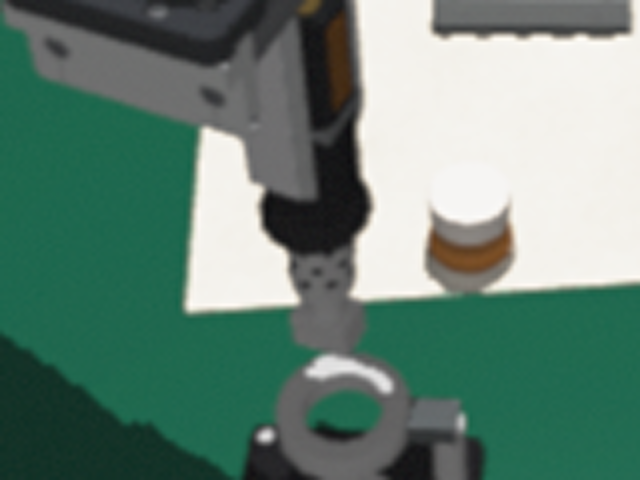

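The pen hangs upright under the fingers with the nozzle at crop (328,325), clear of the ring. Now I compute the carry.

Run:
```python
from h import *
Rt=R.from_euler('xyz',[np.pi,0,2.662]).inv()
print(Rt.apply((np.array([.582,.0526,.216])-[.4863,-.3288,.216])*1000).round(1))
```

```text
[ 91.1 382.5   0. ]
```

In the tool's units: 382.5 mm / 600 = 0.6375, 91.1 mm / 600 = 0.1518, -0.383 rad / 1.5708 = -0.2438.

Call:
{"api": "arm_command", "payload": {
  "plan": [
    [[0.0083, 0.0333, 0, 0, 0, -0.0318, 1], [0.0217, 0.0917, 0, 0, 0, -0.0764, 1], [0.0367, 0.155, 0, 0, 0, -0.1146, 1], [0.0517, 0.2183, 0, 0, 0, -0.1528, 1], [0.0667, 0.2817, 0, 0, 0, -0.191, 1], [0.0817, 0.345, 0, 0, 0, -0.2228, 1], [0.0967, 0.4083, 0, 0, 0, -0.2438, 1], [0.1117, 0.4717, 0, 0, 0, -0.2438, 1], [0.1267, 0.53, 0, 0, 0, -0.2438, 1], [0.1383, 0.58, 0, 0, 0, -0.2438, 1], [0.1467, 0.6167, 0, 0, 0, -0.2438, 1], [0.1518, 0.6375, 0, 0, 0, -0.2438, 1]]
  ]
}}

```text
time_s: 12.2
ee_pos: [0.5814, 0.0539, 0.216]
eef_rot: [-3.142, -0.001, 3.046]
force: [1.3, -0.4, -2.0]
grip_width: 0.024
grip_force: 30.0
```

In the tool's units: 40 mm / 600 = 0.0667, 35 mm / 600 = 0.0583.

Call:
{"api": "arm_command", "payload": {
  "plan": [
    [[0, 0, 0, 0, 0, 0, 1], [0, 0, 0.0333, 0, 0, 0, 1], [0, 0, 0.0583, 0, 0, 0, 1], [0, 0, 0.0667, 0, 0, 0, 1], [0, 0, 0.0667, 0, 0, 0, 1], [0, 0, 0.0667, 0, 0, 0, 1]]
  ]
}}

```text
time_s: 12.8
ee_pos: [0.5818, 0.0517, 0.1777]
eef_rot: [3.142, 0.001, 3.044]
force: [-0.2, 0.4, -1.5]
grip_width: 0.024
grip_force: 30.0
```

```bash
python3 pen.py pics/s5.png
```

```text
[0.58175368 0.05173321 0.17773025] [3.14156568e+00 9.18169199e-04 3.04426427e+00] [-0.20049772  0.41304328 -1.53960998]
0.0882 16 x 0.5714 0.5911 mid 0.5813 y 0.0411 0.0466
0.0952 25 x 0.5695 0.5911 mid 0.5803 y 0.04 0.0481
0.1022 49 x 0.5692 0.5922 mid 0.5807 y 0.0404 0.0583
0.1092 15 x 0.5743 0.5874 mid 0.5808 y 0.0437 0.05
0.1162 8 x 0.57 0.5892 mid 0.5796 y 0.0397 0.048
0.1232 31 x 0.57 0.5916 mid 0.5808 y 0.0378 0.0481
0.1302 31 x 0.5682 0.5916 mid 0.5799 y 0.0375 0.0502
0.1372 28 x 0.5701 0.5916 mid 0.5808 y 0.0367 0.0479
0.1442 35 x 0.5687 0.5916 mid 0.5801 y 0.0375 0.0526
0.1512 10 x 0.5622 0.5954 mid 0.5788 y 0.0344 0.0473
0.1582 93 x 0.5623 0.6004 mid 0.5813 y 0.0305 0.0648
0.1652 35 x 0.5663 0.5935 mid 0.5799 y 0.0361 0.0433
0.1722 39 x 0.5663 0.5934 mid 0.5798 y 0.0363 0.0433
0.1792 25 x 0.565 0.5934 mid 0.5792 y 0.0334 0.049
0.1862 33 x 0.565 0.5934 mid 0.5792 y 0.027 0.0524
```

View pics/s5.png

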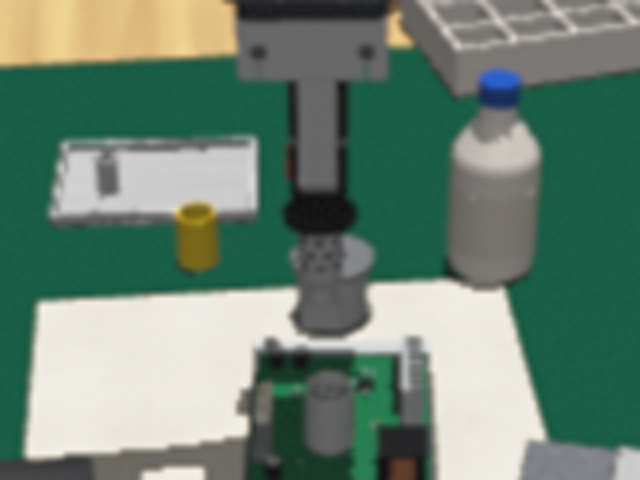

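The pen hangs upright above the chip at crop (320,300), with the tube at (328,410). Against the tube measured in the same view, the pen needs about +0.8 mm in x and +1 mm in y.

In the tool's units: 45 mm / 600 = 0.075, 42 mm / 600 = 0.07.

Call:
{"api": "arm_command", "payload": {
  "plan": [
    [[-0.0012, 0.0017, 0, 0, 0, 0, 1], [-0.0012, 0.0017, 0.0167, 0, 0, 0, 1], [-0.0012, 0.0017, 0.0333, 0, 0, 0, 1], [-0.0012, 0.0017, 0.05, 0, 0, 0, 1], [-0.0012, 0.0017, 0.0617, 0, 0, 0, 1], [-0.0012, 0.0017, 0.07, 0, 0, 0, 1], [-0.0012, 0.0017, 0.075, 0, 0, 0, 1], [-0.0012, 0.0017, 0.075, 0, 0, 0, 1]]
  ]
}}

```text
time_s: 13.65
ee_pos: [0.5822, 0.0532, 0.1316]
eef_rot: [-3.142, -0.0, 3.045]
force: [0.7, -0.6, -1.6]
grip_width: 0.0236
grip_force: 30.0
```

```bash
python3 pen.py pics/s6.png
```

```text
[0.58221883 0.05318937 0.13161176] [-3.14155806e+00 -4.42153223e-04  3.04480550e+00] [ 0.68103315 -0.6362357  -1.59087015]
0.0351 12 x 0.548 0.5511 mid 0.5496 y 0.0424 0.0652
0.0491 6 x 0.569 0.5756 mid 0.5723 y 0.0208 0.0491
0.0561 40 x 0.5691 0.592 mid 0.5806 y 0.0203 0.0602
0.0631 63 x 0.5692 0.5938 mid 0.5815 y 0.0184 0.0527
0.0701 10 x 0.5714 0.5913 mid 0.5814 y 0.0424 0.0493
0.0771 24 x 0.5694 0.5914 mid 0.5804 y 0.0408 0.053
0.0841 29 x 0.5694 0.594 mid 0.5817 y 0.039 0.0518
0.0911 31 x 0.5696 0.5917 mid 0.5806 y 0.0403 0.0519
0.0981 28 x 0.5697 0.5915 mid 0.5806 y 0.0387 0.0519
0.1051 5 x 0.5616 0.5929 mid 0.5772 y 0.0343 0.0564
0.1121 87 x 0.5615 0.6005 mid 0.581 y 0.0332 0.0652
0.1191 35 x 0.5675 0.5957 mid 0.5816 y 0.0385 0.0454
0.1261 41 x 0.5659 0.596 mid 0.581 y 0.0379 0.0485
0.1331 21 x 0.5659 0.5958 mid 0.5809 y 0.0353 0.0487
0.1401 40 x 0.5643 0.596 mid 0.5802 y 0.0285 0.0534
```

View pics/s6.png

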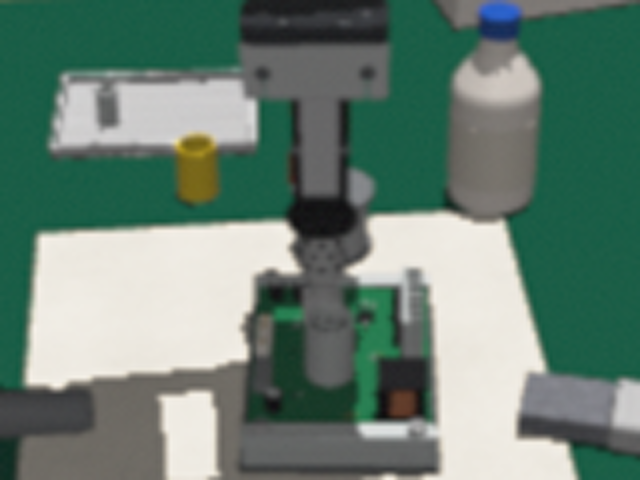

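The pen is upright and just behind the tube, with the nozzle at crop (322,280). The flange top at about 0.112 m puts the mouth at about 0.041 m. The last 4.5 mm remains.

In the tool's units: 4.5 mm / 600 = 0.0075, 4 mm / 600 = 0.0067.

Call:
{"api": "arm_command", "payload": {
  "plan": [
    [[0, 0, 0.0033, 0, 0, 0, 1], [0, 0, 0.0067, 0, 0, 0, 1], [0, 0, 0.0075, 0, 0, 0, 1], [0, 0, 0.0075, 0, 0, 0, 1], [0, 0, 0.0075, 0, 0, 0, 1], [0, 0, 0.0075, 0, 0, 0, 1], [0, 0, 0.0075, 0, 0, 0, 1]]
  ]
}}

```text
time_s: 14.4
ee_pos: [0.5823, 0.0532, 0.1275]
eef_rot: [-3.142, 0.0, 3.045]
force: [1.5, -0.8, -2.8]
grip_width: 0.0238
grip_force: 30.0
```

Run:
```python
from h import *
im,d,i=cam('side');P=pts(d,i);Z=P[...,2]
o=ctrl.get_obs();print(o['ee_pos'],o['eef_rot'],o['force'],o['grip_force'])
q=P[(np.hypot(P[...,0]-.582,P[...,1]-.053)<.024)&(Z>.1)&(Z<.114)];print('flange-top z',np.percentile(q[:,2],[50,75,90]))
q=P[(np.hypot(P[...,0]-.583,P[...,1]-.022)<.016)&(Z>.055)&(Z<.07)];print('tube',q.min(0),q.max(0))
```

```text
[0.58231408 0.05318706 0.12751789] [3.14158258e+00 1.20254917e-04 3.04480588e+00] [ 0.579439    0.45983795 -1.97220764] 29.998194873332977
flange-top z [0.10799644 0.10900867 0.11226027]
tube [0.56925101 0.00620136 0.05521072] [0.59544615 0.03529532 0.0654616 ]
```

```bash
python3 -c "
from station import ctrl;print(ctrl.hand_in())"
```

```text
the job is handed in; nothing more can be done
None
```

I handed the job in after about 14 s of robot time, but the hand-in call returned no verdict: the wide tube is over the capacitor, down on the board and released, and the pen is held upright, squared to the chip and about centred on it, with its mouth about 9 mm above it.

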